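# Open the moisture-meter case and set the needle on its check line

### The job

Get the moisture meter ready for testing the carving blank: swing the lid of its wooden case right over until it rests back on its stop, without letting it slam, and let go of it. Then turn the meter's round knob until the needle stands on the long check line of the dial, and leave it so. Leave the other things on the bench where they are.

Things in the scene. Friction and masses are not known exactly. Their poses are not given: they have to be found in the camera images.
- case: Plain light-wood instrument case, fixed; 210 mm deep (its x), 300 mm wide (its y); base 70 mm high, lid 35 mm on top: 105 mm shut. Origin: centre of its underside, on the bench. Its front, with the lid handle, looks along its own -x, roughly to the robot's right; hinges on its +x side. Its two catches already hang undone. The open base's rim is 70 mm above the bench, its walls 10 mm thick.
- meter: Grey moisture meter held face up in dark foam inside the case, seen only once the lid is open: 100 mm (x) by 195 mm (y), flat face 62 mm above the bench. Same origin and axes as the case. Seen from the case's front, the knob is at right (-y), the white dial at left (+y). It is switched on and its check block is already on its pins.
- lid (a joint): Lid angle: 0 shut, 1.83 rad open on the stop of its hinges (15 degrees back past upright). About 0.5 kg on slightly stiff hinges: let go below about 1.3 rad it falls shut, beyond that it falls open and, let go near upright, hits the stop hard. It turns about the line through point lid_hinge parallel to the case's y; the handle rises and goes over towards the case's +x.
- lid_handle (a point): Middle of the dark steel bow handle on the lid's front; moves with the lid. Its grip is a round bar 12 mm thick, about 90 mm clear length, parallel to the case's y, 40 mm out from the lid's front face (34 mm free behind the bar). 88 mm above the bench when shut, 250 mm from the hinge line. The bar can turn between the fingers, so a gripper kept pointing down can hold it all the way.
- lid_hinge (a point): Middle of the hinge line on the rear top edge of the case base, 70 mm above the bench. Fixed to the case.
- knob_grip (a point): Point on the upright axis of the black round fluted setting knob (36 mm diameter), 25 mm above the meter face, 87 mm above the bench; the knob's top is 31 mm above the face. The face is flat for 45 mm round the axis apart from details 3 mm high. The nearest case wall is 83 mm from the axis.
- knob (a joint): Knob angle in rad, growing clockwise seen from above. Light friction; it stays where it is left. Turns freely over about -2.9 to 2.4.
- needle (a joint): Needle angle in rad: 0 on the check line, growing clockwise seen from above (negative: short of the line, on the anticlockwise side). It follows the knob at 0.3 times the knob's angle, the same way round. It starts 0.3 to 0.7 rad short of the line.
- needle_pivot (a point): Pivot of the needle on the meter's white dial (92 x 78 mm), at the dial's edge nearest the front of the case.
- needle_tip (a point): Tip of the thin black needle, 54 mm from the pivot; moves with the needle.
- check_line (a point): Middle of the long bold check line, the longest and thickest graduation, in the middle of the dial's scale, 55 mm from the needle's pivot along the case's +x.
- blank: Carving blank, a bystander: 130 x 190 mm plywood board 18 mm thick with a roughed-out wooden spoon on it (28 mm in all), lying on the bench in front of the case, near its handle. Origin under its centre.
- gouge_a: Carving gouge, a bystander: 225 mm long, lying between the robot and the case. Origin at the ferrule, on the bench.
- gouge_b: Carving gouge, a bystander: 225 mm long, lying at the robot's left. Origin at the ferrule, on the bench.
- notebook: Spiral notebook, a bystander: 150 x 210 x 10 mm, at the robot's right. Origin under its centre.
- plane: Steel block plane, a bystander: 160 x 50 x 55 mm, at the robot's right. Origin under its centre.
- mallet: Round wooden mallet standing on its head, a bystander: 88 mm across, 225 mm tall, at the left. Origin under its centre.
- flask: Red steel drinking flask with a black cap, a bystander: 80 mm across, 225 mm tall, standing at the left. Origin under its centre.
- bench_brush: Flat brush, a bystander: about 200 mm long, lying at the left. Origin under its middle.

How it is judged:
By the outcome, as a careful person would: the job done as asked, in the order asked, and still so for the second after the job is handed in, with the robot touching nothing.
It also fails if it takes over 54 s, if anything falls off the work surface, if the arm or the gripper's body presses on something with over 40 N, if the wrist force passes 120 N, or if a joint passes its speed limit or range.

### The arm

A 6-joint arm with a two-finger parallel gripper is mounted at the origin on the work surface. World frame = base frame: x ahead of the robot, y to its left, z up, the work surface at z = 0. Lengths are in m, angles in degrees, forces in N, time in s.
With the tool pointing down it reaches from about 0.325 to 0.85 m from the base axis. Payload 15.5 kg.
Tool frame: the origin (TCP) lies midway between the tips of the shut fingers; the grasp point (between the pads) lies 19 mm behind it; z points along the fingers, y is the line along which they close (so a half turn about z gives the same grasp; the last joint's range is limited). The gripper opens to 91 mm and grips with 3 to 60 N. Pads are 32 mm wide; open, the fingers measure 118 mm over their backs; the gripper's body (76 mm by 178 mm) begins 60 mm behind the grasp point.
Start: joints at [61.736, 28.281, 77.091, -0, 74.628, -5.472], TCP at [0.242, 0.576, 0.214] pointing down, gripper open.
Joint ranges: [-166.48, 166.48], [-47.26, 123.95], [12.59, 153.08], [-70.14, 250.14], [6.76, 159.57], [-176.63, 176.63]. Speed limits (degrees/s): [108.29, 108.29, 147.25, 172.46, 172.46, 172.46].

### API

Orientations are given as a 3x3 rotation matrix whose columns are the frame's x, y, z axes.
In Python, from bench import ctrl gives the robot as it stands. The module is installed in compiled form; this text tells all that it offers. Calls block until the motion is done:
- ctrl.goto(position, orientation): joint-space move of the TCP to a pose.
- ctrl.move_l(position, vel=0.15, ori=None, contact_N=None): straight line of the TCP; ori=None keeps the orientation; vel is the mean speed in m/s. With contact_N (N) it stops when the force on the tool has changed by that much, and returns True; else False.
- ctrl.movej(angles): joint-space move.
- ctrl.command_gripper(opening): opening from 0.0 (shut) to 1.0 (fully open); the grip force is fixed at half the most; returns when the fingers have stopped.
- ctrl.sleep(seconds).
- ctrl.ik(position, orientation): joint angles nearest the present ones, or None.
- ctrl.read_camera(name): name is "side" or "top" or "wrist"; returns the picture (384x512x3 uint8, blue, green, red); there is no depth.
- ctrl.camera_params(name): a dict with "fx", "fy", "cx", "cy" (pixels), "pose" (4x4, takes a point from camera to world coordinates); the wrist camera has in their place "T_tool_cam" (4x4, takes a point from camera to tool coordinates, whose origin is the TCP and whose axes are the flange's). Camera axes: x right, y up, looking along -z (the intrinsics and any distortion apply to the point x, -y, -z); pixel columns grow to the right and rows downward; lengths in m; the calibration is good to about 2 mm. The wrist camera is an equidistant fisheye: a pixel r from the principal point sees the ray r / f radians off the axis. A picture is of the moment at which its call begins: read the wrist's pose just before it. camera_params takes no time and is no camera call.
A pose or a line that the arm cannot do raises ctrl.MotionError and nothing moves.
- ctrl.sign_off(): hands the job in; it is judged then, once.
Readings, each from a call of its own:
- ctrl.current_t(): time.
- ctrl.current_q(): joint angles.
- ctrl.current_dq(): joint speeds.
- ctrl.current_effort(): joint torques, N m.
- ctrl.current_tool_pos(): TCP position.
- ctrl.current_eef_rot(): TCP orientation.
- ctrl.current_contact_force(): force on the tool from outside, world axes, zero at the start.
- ctrl.current_wrist_torque(): the same for the moment, N m.
- ctrl.current_grip_width(): opening from 0.0 (shut) to 1.0 (fully open).
- ctrl.current_grasp_force(): force on a finger pad.
Only numpy, scipy, OpenCV 4.12 (cv2) and the standard library are available. Lean on these libraries where they do the work, as an engineer would, in place of code of your own. Each camera call takes 0.05 s, during which the arm holds its last target. There are 200 camera calls.

## Working session

There is one attempt and no reset: what is moved stays moved. The work goes in short steps, each a Python script; the robot and the scene stay as the last script left them, time stands still between calls to the robot, and variables do not carry over. Pictures are saved under pics/ and viewed, at most 10 in all, crops included, and the job is handed in when it is done.

```bash
mkdir -p pics; ls; python3 - <<'E'
from bench import ctrl
import cv2,numpy as np
np.set_printoptions(precision=4,suppress=True)
a=ctrl.read_camera("side");b=ctrl.read_camera("top")
cv2.imwrite("pics/side0.png",a);cv2.imwrite("pics/top0.png",b)
for n in("side","top","wrist"):print(n,ctrl.camera_params(n))
print(ctrl.current_t(),ctrl.current_tool_pos(),ctrl.current_eef_rot())
E
```

```text
pics
side {'fx': 427.5116006639061, 'fy': 427.5116006639061, 'cx': 265.77685525854616, 'cy': 186.74370842834318, 'pose': array([[ 0.8161,  0.4197, -0.3972, -0.1502],
       [-0.5777,  0.6116, -0.5406, -0.9537],
       [ 0.016 ,  0.6706,  0.7416,  1.3534],
       [ 0.    ,  0.    ,  0.    ,  1.    ]])}
top {'fx': 374.2041268104504, 'fy': 374.2041268104504, 'cx': 259.37216292204874, 'cy': 194.45249902336195, 'pose': array([[ 0.017 ,  0.9912, -0.131 ,  0.3661],
       [-0.9996,  0.0196,  0.0185,  0.0077],
       [ 0.0209,  0.1307,  0.9912,  1.3289],
       [ 0.    ,  0.    ,  0.    ,  1.    ]])}
wrist {'fx': 297.3186396354542, 'fy': 297.3186396354542, 'cx': 255.78796433990826, 'cy': 195.5142674394248, 'T_tool_cam': array([[ 0.0008,  0.9618,  0.2736,  0.0776],
       [ 1.    , -0.0005, -0.001 , -0.0003],
       [-0.0008,  0.2736, -0.9618, -0.1702],
       [ 0.    ,  0.    ,  0.    ,  1.    ]])}
0.1 [0.242  0.5759 0.2134] [[-0.9219  0.3874 -0.0005]
 [ 0.3874  0.9219 -0.001 ]
 [ 0.0001 -0.0011 -1.    ]]
```

View pics/top0.png

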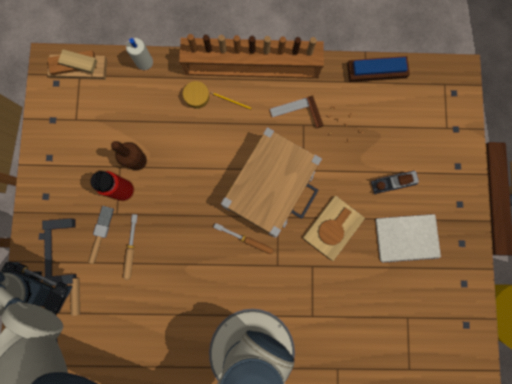

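View pics/side0.png

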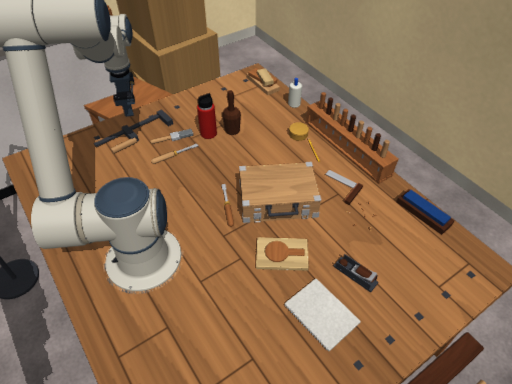

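The top view shows the shut case with its lid corners near (268,130), (320,159), (275,233) and (224,203). The handle bow is near (307,200) and the blank is at (334,227). The side view agrees, with the handle at (283,211). I'll get a coarse pose from the lid corners, then hover over the handle and look with the wrist camera.

```bash
cat > h.py <<'E'
from bench import ctrl
import cv2,numpy as np
np.set_printoptions(precision=4,suppress=True)
def ray(name,px,T=None):
    p=ctrl.camera_params(name);u=(px[0]-p["cx"])/p["fx"];v=(px[1]-p["cy"])/p["fy"]
    if name=="wrist":
        r=np.hypot(u,v)+1e-12;d=np.array([u/r*np.sin(r),-v/r*np.sin(r),-np.cos(r)]);M=T@p["T_tool_cam"]
    else: d=np.array([u,-v,-1.]);M=p["pose"]
    return M[:3,3],M[:3,:3]@d
def onz(name,px,z,T=None):
    o,d=ray(name,px,T);return o+d*(z-o[2])/d[2]
def project(name,P,T):
    p=ctrl.camera_params(name);M=T@p["T_tool_cam"] if name=="wrist" else p["pose"]
    c=np.linalg.inv(M)@np.r_[P,1];x,y,z=c[0],-c[1],-c[2]
    if name=="wrist":
        h=np.hypot(x,y);s=np.arctan2(h,z)/h
    else: s=1/z
    return np.array([p["cx"]+p["fx"]*x*s,p["cy"]+p["fy"]*y*s])
def tool():
    T=np.eye(4);T[:3,:3]=ctrl.current_eef_rot();T[:3,3]=ctrl.current_tool_pos();return T
def down(yaw):  # tool y axis at world heading yaw (rad), z down
    y=np.array([np.cos(yaw),np.sin(yaw),0]);z=np.array([0,0,-1.]);return np.c_[np.cross(y,z),y,z]
E
python3 - <<'E'
from h import *
C=np.array([onz("top",p,.105) for p in[(268,130),(320,159),(275,233),(224,203)]])
print(C,[np.linalg.norm(C[i]-C[i-1]) for i in range(4)])
ex=((C[0]-C[1])+(C[3]-C[2]))[:2];ex/=np.linalg.norm(ex);c=C.mean(0)[:2];yaw=np.arctan2(ex[1],ex[0])
print("c",c,"yaw",np.degrees(yaw),"handle",c-.145*ex,onz("top",(310,201),.088))
h=c-.145*ex
for k in range(2):
    R=down(yaw+k*np.pi)
    for p in[(*h,.069),(*(c+.186*ex),.29),(*h,.25)]: print(k,ctrl.ik(np.array(p),R))
E
```

```text
[[ 0.7481 -0.0406  0.105 ]
 [ 0.6518 -0.2164  0.105 ]
 [ 0.4023 -0.0683  0.105 ]
 [ 0.4973  0.1005  0.105 ]] [np.float64(0.2877032157126777), np.float64(0.2004571053850355), np.float64(0.2902365870926593), np.float64(0.19366681603261032)]
c [ 0.5749 -0.0562] yaw 60.96309628453241 handle [ 0.5045 -0.183 ] [ 0.5114 -0.1853  0.088 ]
0 [-26.3112  32.2343  98.387   -0.      49.3787 -87.2743]
0 [  4.0141  29.2964  63.1813  -0.      87.5223 -56.949 ]
0 [-26.3112  19.1107  86.6446  -0.      74.2446 -87.2743]
1 [-26.3112  32.2343  98.387   -0.      49.3787  92.7257]
1 [  4.0141  29.2964  63.1813  -0.      87.5223 123.051 ]
1 [-26.3112  19.1107  86.6446  -0.      74.2446  92.7257]
```

```bash
python3 - <<'E'
from h import *
p=ctrl.current_tool_pos()
ctrl.goto(np.array([p[0],p[1],.34]),ctrl.current_eef_rot())
R=down(np.radians(60.96))
ctrl.goto(np.array([.508,-.184,.34]),R)
ctrl.goto(np.array([.508,-.184,.19]),R)
ctrl.command_gripper(.36)
ctrl.sleep(.1)
T=tool();np.save("T1.npy",T)
cv2.imwrite("pics/w1.png",ctrl.read_camera("wrist"))
print(ctrl.current_t(),T,ctrl.current_grip_width())
E
```

```text
5.2917 [[-0.8743  0.4854 -0.0001  0.508 ]
 [ 0.4854  0.8743  0.0001 -0.184 ]
 [ 0.0001  0.     -1.      0.19  ]
 [ 0.      0.      0.      1.    ]] 0.3610353801465845
```

View pics/w1.png

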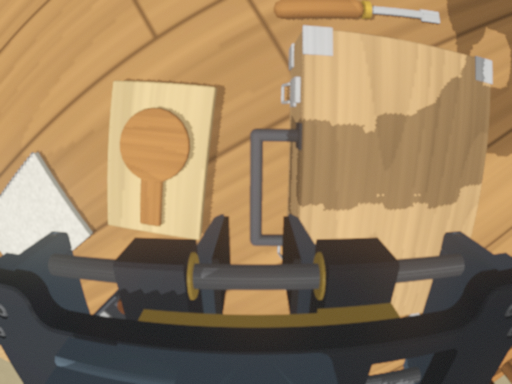

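The wrist view shows the handle bar as a vertical dark bar at column ~257, rows ~130 to 243. The lid is to its right and the blank is well clear to its left. I'll fit the bar centreline and cast it onto z = 0.088.

```bash
python3 - <<'E'
from h import *
im=cv2.imread("pics/w1.png");T=np.load("T1.npy")
g=im.max(2)
m=g[:,240:276]<120
for r in(120,124,126,128,130,132,140,200,230,236,240,244,246,248,250):print(r,np.flatnonzero(m[r])[[0,-1]]+240 if m[r].any() else None)
pts=[]
for r in range(145,230,3):
    c=np.flatnonzero(m[r]);pts.append(onz("wrist",((c[0]+c[-1])/2+240,r),.088,T))
pts=np.array(pts);d=np.polyfit(pts[:,0],pts[:,1],1);print("barheading",np.degrees(np.arctan(d[0])),"case yaw",90+np.degrees(np.arctan(d[0])))
for px in[(257,131),(257,242),(318,28),(303,27),(291,230),(291,130)]:print(px,onz("wrist",px,.088,T),onz("wrist",px,.105,T))
E
```

```text
120 None
124 None
126 None
128 None
130 [253 275]
132 [252 275]
140 [251 273]
200 [251 260]
230 [251 260]
236 [251 275]
240 [251 275]
244 [255 275]
246 None
248 None
250 None
barheading -29.545287994921196 case yaw 60.454712005078804
(257, 131) [ 0.455  -0.1533  0.088 ] [ 0.4541 -0.1529  0.105 ]
(257, 242) [ 0.5509 -0.2064  0.088 ] [ 0.544  -0.2026  0.105 ]
(318, 28) [ 0.3957 -0.0564  0.088 ] [ 0.3985 -0.0621  0.105 ]
(303, 27) [ 0.3889 -0.0687  0.088 ] [ 0.3921 -0.0736  0.105 ]
(291, 230) [ 0.556  -0.1706  0.088 ] [ 0.5487 -0.1691  0.105 ]
(291, 130) [ 0.469  -0.1256  0.088 ] [ 0.4672 -0.1269  0.105 ]
```

```bash
cat >> h.py <<'E'
YAW=np.radians(60.6);EX=np.array([np.cos(YAW),np.sin(YAW),0]);EY=np.array([-EX[1],EX[0],0]);EZ=np.array([0,0,1.])
def arc(H0,th):
    a=np.arctan2(.018,-.2493)-th
    return H0+EX*(.2493+.25*np.cos(a))+EZ*(-.018+.25*np.sin(a))
E
python3 - <<'E'
from h import *
R=down(YAW)
ctrl.goto(np.array([.5023,-.1811,.15]),R)
print(ctrl.move_l(np.array([.5023,-.1811,.069]),vel=.1,contact_N=10),ctrl.current_tool_pos())
ctrl.command_gripper(0);ctrl.sleep(.1)
H0=ctrl.current_tool_pos();np.save("H0.npy",H0)
print(H0,"w",ctrl.current_grip_width()*.091,"gf",ctrl.current_grasp_force(),"F",ctrl.current_contact_force())
if abs(ctrl.current_grip_width()*.091-.012)<.004:
  H0[:2]=[.5023,-.1811];H0[2]=.069
  for th in np.arange(.1,.41,.1):
    ctrl.move_l(arc(H0,th),vel=.08)
    print(round(th,2),ctrl.current_tool_pos()-arc(H0,th),ctrl.current_contact_force(),ctrl.current_grip_width()*.091)
print(ctrl.current_t())
E
```

```text
False [ 0.5027 -0.1813  0.0696]
[ 0.5026 -0.181   0.0693] w 0.011545778843760911 gf 30.001027286052704 F [1.4546 2.8588 6.1228]
0.1 [0.0002 0.     0.0002] [ 3.4587  2.6059 -3.8157] 0.011326358644876156
0.2 [ 0.0001 -0.0002 -0.0002] [ 2.9848 -2.1541 -3.1284] 0.010857099343034722
0.3 [-0.0001 -0.0006 -0.0003] [ 0.9307 -6.5809 -0.4875] 0.011156456532099233
0.4 [-0.0004 -0.001  -0.0003] [ -2.5521 -11.881    2.8215] 0.011166969585214941
8.9333
```

The lid is lifting well. A small radial force is building up, so I'll add a little compliance along the radius.

```bash
python3 - <<'E'
from h import *
H0=np.array([.5023,-.1811,.069]);off=0.
def step(th,v):
    global off
    F=ctrl.current_contact_force();a=np.arctan2(.018,-.2493)-th;d=EX*np.cos(a)+EZ*np.sin(a)
    off+=np.clip(7e-5*(F@d),-.001,.001)
    ctrl.move_l(arc(H0,th)+off*d,vel=v)
    F=ctrl.current_contact_force();t=EX*np.sin(a)-EZ*np.cos(a)
    print(round(th,2),"off",round(off,4),"F r/t/y",F@d,F@t,F@EY,"w",ctrl.current_grip_width()*.091)
    return np.linalg.norm(F)
for th in np.arange(.5,1.61,.1):
    if step(th,.08)>35: break
cv2.imwrite("pics/s2.png",ctrl.read_camera("side"))
print(ctrl.current_t(),off)
np.save("off.npy",off)
E
```

```text
0.5 off 0.0008 F r/t/y 8.365453054289983 -2.94558159249355 -3.2076185343854027 w 0.011315957343567449
0.6 off 0.0014 F r/t/y 10.654094945138217 -2.6712682322751453 -2.349365423368718 w 0.011229814079813865
0.7 off 0.0021 F r/t/y 12.233953560392955 -2.412674166550691 -2.1318011788002535 w 0.011460073812338043
0.8 off 0.0029 F r/t/y 13.101706301466901 -1.7640452701972826 -1.5021804932865859 w 0.011272596154597145
0.9 off 0.0038 F r/t/y 13.20892914667281 -2.6330722587019886 1.0524254571472742 w 0.011137593523733013
1.0 off 0.0047 F r/t/y 8.836082567963382 -1.869690030717645 -2.9162680932779916 w 0.011292545381525574
1.1 off 0.0053 F r/t/y 3.498708387575535 -0.8632431408905644 -5.167955022543633 w 0.011042370329008915
1.2 off 0.0056 F r/t/y 2.765833725505414 -1.4712512165554117 -5.7307865252433805 w 0.01129646674442613
1.3 off 0.0057 F r/t/y 2.960279146663667 -0.9315327892462095 -5.161315440538798 w 0.011281606730702798
1.4 off 0.0059 F r/t/y 3.02949187918731 -1.2915809125565483 -5.64709606143935 w 0.011645083362761216
1.5 off 0.0061 F r/t/y 1.124532669319844 0.6871783898353905 -6.277205041833636 w 0.011215859223665694
1.6 off 0.0062 F r/t/y 1.897187558739289 0.1147588331072472 -5.595781646898553 w 0.011598723140836629
14.5833 0.006219536236532899
```

```bash
python3 - <<'E'
from h import *
H0=np.array([.5023,-.1811,.069]);off=float(np.load("off.npy"))
for th in np.arange(1.64,1.93,.03):
    a=np.arctan2(.018,-.2493)-th;d=EX*np.cos(a)+EZ*np.sin(a);t=EX*np.sin(a)-EZ*np.cos(a)
    ctrl.move_l(arc(H0,th)+off*d,vel=.04);ctrl.sleep(.1)
    F=ctrl.current_contact_force();print(round(th,2),F@d,F@t,F@EY)
    if F@t<-8 or np.linalg.norm(F)>35:break
print(ctrl.current_t(),ctrl.current_tool_pos())
cv2.imwrite("pics/s3.png",ctrl.read_camera("side"))
E
```

```text
1.64 1.2563892449333338 -1.0901262334380182 -5.886370831846623
1.67 2.247705267273621 -0.5844314478212114 -4.115524939896966
1.7 1.248493721490392 1.04948748112174 -5.831638643442555
1.73 0.8684599077232813 0.6901159052806258 -5.508235814269739
1.76 0.27322560936994195 -0.37070795028937664 -5.160596104220358
1.79 0.916420708746453 -0.5632528259983333 -4.596181357066432
1.82 1.4373317438698725 0.2732903452501578 -4.398924158478811
1.85 12.341238468286694 -50.63083504382101 2.3811749188927926
18.1833 [0.6654 0.1081 0.2931]
```

View pics/s3.png

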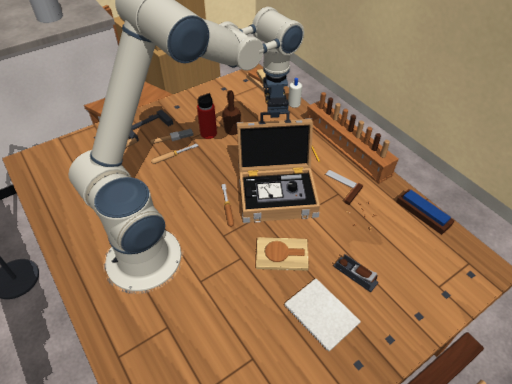

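The side view shows the lid fully back on its stop, with the meter visible: dial at (269,190), knob at (293,187). The contact at 1.85 rad confirms the stop. Next I'll ease the force off, release, and look at the meter with the wrist camera.

```bash
python3 - <<'E'
from h import *
H0=np.array([.5023,-.1811,.069]);off=float(np.load("off.npy"))
a=np.arctan2(.018,-.2493)-1.833;d=EX*np.cos(a)+EZ*np.sin(a)
ctrl.move_l(arc(H0,1.833)+off*d,vel=.04);ctrl.sleep(.1)
print(ctrl.current_contact_force())
ctrl.command_gripper(.45)
p=ctrl.current_tool_pos();ctrl.move_l(p+[0,0,.065],vel=.12)
print(ctrl.current_contact_force())
O=np.array([.5023,-.1811,0])+.145*EX
R=down(YAW)
ctrl.goto(O-.02*EX-.11*EY+[0,0,.36],R)
ctrl.goto(O-.02*EX-.11*EY+[0,0,.22],R);ctrl.sleep(.15)
T=tool();np.save("T2.npy",T)
im=ctrl.read_camera("wrist");cv2.imwrite("pics/w2.png",im)
cv2.imwrite("pics/w2b.png",cv2.resize(im[0:300,100:460],None,fx=2,fy=2,interpolation=cv2.INTER_CUBIC))
print(ctrl.current_t(),O)
E
```

```text
[ -4.1488 -13.319    7.317 ]
[ 0.6207 -1.3373  0.3746]
21.6667 [ 0.5735 -0.0548  0.    ]
```

View pics/w2b.png

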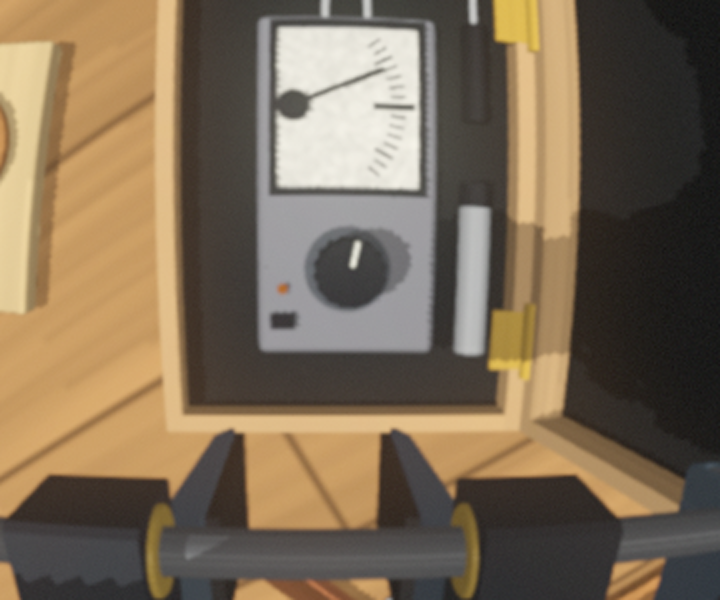

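The wrist view (crop at 2x, offset 100) shows the needle pivot at (293,104), the tip at (385,70), the check line from (374,106) to (414,106) and the knob top at about (350,269). I'll refine these with masks.

```bash
cat >> h.py <<'E'
O=np.array([.5023,-.1811,0])+.145*EX
def loc(P): return np.array([(P-O)@EX,(P-O)@EY,P[2]])
def dial(im,T,zd=.064,rect=None):
    """rectify dial+knob plane: 4 px/mm, x_case right, y_case up, about case (-60..60, -90..100)mm"""
    s=3;X=np.arange(-60,60,1/s)*1e-3;Y=np.arange(100,-95,-1/s)*1e-3
    p=ctrl.camera_params("wrist");M=np.linalg.inv(T@p["T_tool_cam"])
    gx,gy=np.meshgrid(X,Y);P=O[:,None]+EX[:,None]*gx.ravel()+EY[:,None]*gy.ravel();P[2]=zd
    c=M[:3,:3]@P+M[:3,3:];x,y,z=c[0],-c[1],-c[2];h=np.hypot(x,y);k=np.arctan2(h,z)/h
    u=(p["cx"]+p["fx"]*x*k).reshape(gx.shape).astype(np.float32);v=(p["cy"]+p["fy"]*y*k).reshape(gx.shape).astype(np.float32)
    return cv2.remap(im,u,v,cv2.INTER_CUBIC)
E
python3 - <<'E'
from h import *
T=np.load("T2.npy");im=cv2.imread("pics/w2.png")
f=lambda x,y,z:loc(onz("wrist",(100+x/2,y/2),z,T))
piv=f(293,104,.064);tip=f(385,70,.064);ck=f(394,106,.063);a0=f(374,106,.063);a1=f(414,106.5,.063)
print("piv",piv,"tip",tip,np.hypot(*(tip-piv)[:2]),"chk",ck,np.hypot(*(ck-piv)[:2]))
ang=lambda d:np.arctan2(d[1],d[0])
print("needle",ang(tip-piv),"check",ang(ck-piv),ang(a1-a0))
print("knob",f(350,270,.093),f(346,268,.07),f(352,270,.093))
r=dial(im,T);cv2.imwrite("pics/r2.png",cv2.resize(r,None,fx=1,fy=1))
E
```

```text
piv [-0.0293  0.0342  0.064 ] tip [0.0209 0.055  0.064 ] 0.054316950138281125 chk [0.0258 0.0343 0.063 ] 0.055171058793492884
needle 0.3922444243521603 check 0.0018234939648144736 0.03316084172247043
knob [ 0.0001 -0.0561  0.093 ] [-0.0005 -0.0568  0.07  ] [ 0.0011 -0.0561  0.093 ]
```

View pics/r2.png

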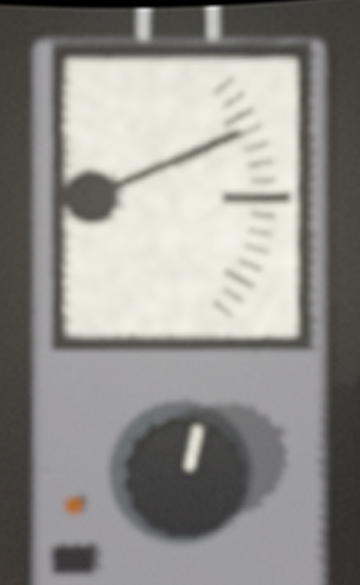

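The rectified view agrees with the known lengths (needle 54.3 mm, line 55.2 mm). The needle is about 0.39 rad short, so the knob needs about 1.30 rad clockwise. The knob is at case (0, -56.5) mm.

```bash
cat >> h.py <<'E'
K=O+0.0003*EX-.0564*EY
def needle(tag):
    T=tool();im=ctrl.read_camera("wrist");r=dial(im,T);cv2.imwrite(f"pics/{tag}_raw.png",im);cv2.imwrite(f"pics/{tag}.png",r[:380]);return r
E
python3 - <<'E'
from h import *
D=1.30
ctrl.command_gripper(.6)
R=down(YAW+D)
ctrl.goto(K+[0,0,.16],R)
print("c",ctrl.move_l(K+[0,0,.070],vel=.08,contact_N=10),ctrl.current_tool_pos())
ctrl.command_gripper(0);ctrl.sleep(.1)
print("w",ctrl.current_grip_width()*.091,ctrl.current_grasp_force(),ctrl.current_contact_force(),ctrl.current_tool_pos()-K)
for k in(.66,.33,0):
    ctrl.goto(K+[0,0,.070],down(YAW+D*k))
ctrl.sleep(.2)
print(ctrl.current_contact_force(),ctrl.current_wrist_torque(),ctrl.current_t())
needle("n1")
E
```

```text
c False [ 0.6231 -0.0823  0.0705]
w 0.035225533581916775 29.987339973449707 [ 3.8094 -4.9909 -0.2125] [ 0.001  -0.0007  0.0705]
[ 3.0891 -3.6689 -0.669 ] [-0.5638 -0.7217  0.0167] 26.8167
```

View pics/n1.png

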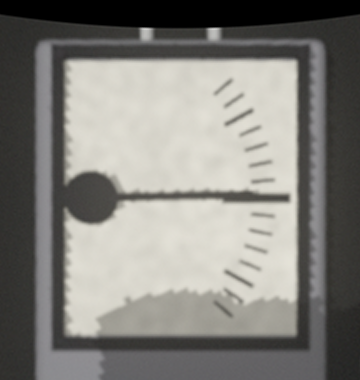

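The needle now lies almost on the check line (row ~197, columns 220–290), perhaps slightly short. I'll measure the residual.

```bash
python3 - <<'E'
from h import *
g=255-cv2.imread("pics/n1.png",0).astype(float)
w=np.clip(g-90,0,None)
def row(c,a=188,b=206): v=w[a:b,c];return (v*np.arange(a,b)).sum()/v.sum()
c1=np.arange(130,215);r1=np.array([row(c) for c in c1]);p=np.polyfit(c1,r1,1)
c2=np.arange(268,288);r2=np.array([row(c) for c in c2]);q=np.polyfit(c2,r2,1)
print("needle slope",p,"row at 150,200,253",np.polyval(p,[91,150,200,253]),"line",q,np.polyval(q,[253,278]))
m=(g[170:230,60:125]>170).astype(np.uint8);M=cv2.moments(m,True);print("hub",60+M["m10"]/M["m00"],170+M["m01"]/M["m00"])
for c in range(215,262,6):print(c,row(c),w[186:206,c].astype(int))
E
```

```text
needle slope [ -0.0213 199.0504] row at 150,200,253 [197.1102 195.8523 194.7862 193.6562] line [  0.0019 197.106 ] [197.5847 197.632 ]
hub 87.58760107816711 197.48472596585805
215 194.71521739130435 [ 0  0  0  0  0 15 46 67 83 83 78 58 30  0  0  0  0  0  0  0]
221 195.0356394129979 [ 0  0  0  0  0  8 41 65 81 83 81 64 42 12  0  0  0  0  0  0]
227 196.44931506849315 [ 0  0  0  0  0  7 43 70 82 84 85 84 85 78 64 39  9  0  0  0]
233 196.26493506493506 [ 0  0  0  0  0 23 54 74 83 85 84 85 87 82 68 39  6  0  0  0]
239 196.44238410596026 [ 0  0  0  0  0 12 45 74 81 85 84 86 87 82 68 41 10  0  0  0]
245 195.8966704936854 [ 0  0  0  0 21 51 73 85 86 86 85 86 85 84 70 46 13  0  0  0]
251 196.36455696202532 [ 0  0  0  0  0 22 52 76 82 87 87 88 85 85 69 46 11  0  0  0]
257 197.12079510703364 [ 0  0  0  0  0  0 10 35 59 76 87 90 90 87 68 43  9  0  0  0]
```

The needle is about 0.022 rad short, so the knob needs 0.075 rad more.

```bash
cat >> h.py <<'E'
def meas(tag):
    g=255-cv2.imread(f"pics/{tag}.png",0).astype(float);w=np.clip(g-90,0,None)
    row=lambda c,a=187,b=208:(w[a:b,c]*np.arange(a,b)).sum()/w[a:b,c].sum()
    c1=np.arange(130,215);p=np.polyfit(c1,[row(c) for c in c1],1)
    c2=np.arange(268,288);q=np.mean([row(c) for c in c2])
    print(tag,"slope",p,"at 91/253",np.polyval(p,[91,253]),"line row",q,"needle angle ~",p[0],(np.polyval(p,253)-q)/(253-91))
E
python3 - <<'E'
from h import *
ctrl.goto(K+[0,0,.070],down(YAW-.075));ctrl.sleep(.2)
needle("n2");meas("n2")
print(ctrl.current_t(),np.degrees(0),ctrl.current_q())
E
```

```text
n2 slope [  0.0029 196.665 ] at 91/253 [196.9293 197.3997] line row 197.6023470616626 needle angle ~ 0.0029036608456652854 -0.001251084887843104
27.3667 0.0 [-12.9846  37.6673  84.8138  -0.0277  57.3841 -69.2654]
```

```bash
python3 - <<'E'
from h import *
ctrl.command_gripper(.6)
ctrl.move_l(K+[0,0,.16],vel=.12)
ctrl.goto(O-.02*EX-.11*EY+[0,0,.22],down(YAW));ctrl.sleep(.2)
needle("n3");meas("n3")
cv2.imwrite("pics/s4.png",ctrl.read_camera("side"))
a=cv2.imread("pics/n3.png");b=cv2.imread("pics/s4.png")[80:380,100:450]
b=cv2.copyMakeBorder(b,0,80,0,0,cv2.BORDER_CONSTANT);cv2.imwrite("pics/fin.png",np.hstack([a,b]))
print(ctrl.current_t(),ctrl.current_contact_force())
E
```

```text
n3 slope [  0.0093 194.5383] at 91/253 [195.3857 196.8943] line row 197.08226072507603 needle angle ~ 0.00931217395294925 -0.0011601294125330032
29.4917 [-0.1301 -0.0491  0.3418]
```

View pics/fin.png

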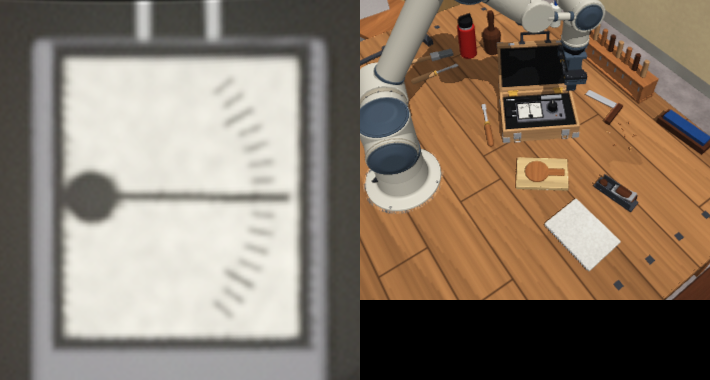

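The needle stands on the check line (row ~197), the lid rests back on its stop, the gripper is clear and the bystanders have not moved.

```bash
python3 -c "
from bench import ctrl
print(ctrl.sign_off())"
```

```text
the job is handed in; nothing more can be done
None
```

The lid rests back on its stop and is released, the needle stands on the check line to within about 0.01 rad, nothing else on the bench was moved, and the job was handed in at about 29.5 s.

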